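# Tare the bench scale through its recessed key

## Task

Tare the bench scale that carries the steel bowl: with a fingertip push its blue shutter all the way open, reach down into the well and press the sunken green key fully down for a moment, then let it spring back up and push the shutter fully closed again. Nothing is to be picked up: leave the bowl on its pan, the other scale's shutter and key, and all the things standing about where they are.

Things in the scene. Friction and masses are not known exactly. Their poses are not given: they have to be found in the camera images.
- scale_a: Bench scale A (the one with the steel bowl). White, fixed, 280 (own x) x 220 mm (own y); origin: centre of its underside, on the table. Its own -x side faces the robot, turned up to 0.25 rad. There a flat panel, top 60 mm high, holds the shuttered well at own x -95, y -35 mm. Behind, the steel pan, 184 x 200 mm, centre own x +46, top 66 mm high. The two alike scales may swap sides.
- well_a (a point): Centre of the mouth of the well of scale A, level with the panel's top, 60 mm above the table; axes as the scale's. Square well, 44 x 44 mm, 30 mm deep, below the shutter. Does not move with the shutter.
- tare_a (a joint): Green round tare key on the floor of the well of scale A, 26 mm across: travel in m, 0 = up, 0.005 = fully down. A spring lifts it; about 1 N starts it, about 4.5 N presses it fully down.
- tare_a_top (a point): Centre of the key's top face (moves with it), in the middle of the well. At rest 22 mm below the panel's top, 38 mm above the table; fully pressed 33 mm above the table, 3 mm above the well's floor.
- shutter_a (a joint): Blue shutter over the well of scale A: slide in m along the scale's own +y, 0 = fully closed, 0.060 = fully open, firm stops at both ends; starts between 0 and 0.018. Stays where left, friction about 1.5 N. The well is wholly uncovered from 0.049 on.
- shutter_a_ridge (a point): Centre of the ridge's top edge on that shutter (moves with it). Plate 58 (scale x) x 54 mm (scale y), top 64 mm above the table; the upright ridge across its middle is 46 mm long (scale x), 8 mm thick (scale y), top 82 mm above the table. Push the ridge's side along scale y. When closed it stands over the well's centre.
- scale_b: Bench scale B (the one with the amber jar; leave alone). White, fixed, 280 (own x) x 220 mm (own y); origin: centre of its underside, on the table. Its own -x side faces the robot, turned up to 0.25 rad. There a flat panel, top 60 mm high, holds the shuttered well at own x -95, y -35 mm. Behind, the steel pan, 184 x 200 mm, centre own x +46, top 66 mm high. The two alike scales may swap sides.
- well_b (a point): Centre of the mouth of the well of scale B, level with the panel's top, 60 mm above the table; axes as the scale's. Square well, 44 x 44 mm, 30 mm deep, below the shutter. Does not move with the shutter.
- tare_b (a joint): Green round tare key on the floor of the well of scale B, 26 mm across: travel in m, 0 = up, 0.005 = fully down. A spring lifts it; about 1 N starts it, about 4.5 N presses it fully down; same size and working as on scale A.
- tare_b_top (a point): Centre of the key's top face (moves with it), in the middle of the well. At rest 22 mm below the panel's top, 38 mm above the table; fully pressed 33 mm above the table, 3 mm above the well's floor.
- shutter_b (a joint): Blue shutter over the well of scale B: slide in m along the scale's own +y, 0 = fully closed, 0.060 = fully open, firm stops at both ends; starts between 0 and 0.018. Stays where left, friction about 1.5 N. The well is wholly uncovered from 0.049 on; same size and working as on scale A.
- shutter_b_ridge (a point): Centre of the ridge's top edge on that shutter (moves with it). Plate 58 (scale x) x 54 mm (scale y), top 64 mm above the table; the upright ridge across its middle is 46 mm long (scale x), 8 mm thick (scale y), top 82 mm above the table. Push the ridge's side along scale y. When closed it stands over the well's centre.
- bowl: Steel bowl on the pan of scale A, 104 mm across the rim, 38 mm tall; origin at the centre of its underside, z up. Loose; marks the scale to be tared.
- jar: Amber glass jar with a white lid on the pan of scale B, 52 mm across, 65 mm tall; origin at the centre of its underside. Loose.
- bottle_1: White plastic bottle with a green cap, 64 mm across, 150 mm tall, standing on the table at one side; origin at the centre of its underside. Loose bystander.
- bottle_2: White plastic bottle with a blue cap, 64 mm across, 150 mm tall, standing on the table at one side; origin at the centre of its underside. Loose bystander.
- weight: Brass calibration weight, 38 mm across, 58 mm tall, standing on the table at one side; origin at the centre of its underside. Loose bystander.
- tape: Orange plastic roll, 60 mm across, 25 mm tall, lying on the table at one side; origin at the centre of its underside. Loose bystander.

How it is judged (in metres and radians):
On the way, in this order (a step that is already met when the one before it is completed fails the run):
1. the shutter of scale A is pushed open (at least 50 of its 60 mm) (value of joint shutter_a above 0.05 m), for 0.1 s.
2. the tare key of scale A is pressed fully down (at least 4 of its 5 mm) for a moment (value of joint tare_a above 0.004 m), for 0.1 s.
3. the key has come back up (value of joint tare_a below 0.001 m), for 0.1 s.
4. the shutter of scale A is pushed closed again (within 4 mm) (value of joint shutter_a below 0.004 m), for 0.2 s.
At the end, for the whole second after the job is handed in: The shutter of scale A is closed (within 4 mm), its key is up again, the key and shutter of scale B are as they were (shutter within 10 mm), the bowl and jar are at rest on their pans, and no loose thing stands more than 15 mm from where it started (value of joint shutter_a below 0.004 m and value of joint each of tare_a, tare_b below 0.001 m and not (distance of shutter_b_ridge from where it was at the start of the episode above 0.01 m) and not (distance of bowl from where it was at the start of the episode above 0.015 m) and not (distance of jar from where it was at the start of the episode above 0.015 m) and not (distance of bottle_1 from where it was at the start of the episode above 0.015 m) and not (distance of bottle_2 from where it was at the start of the episode above 0.015 m) and not (distance of weight from where it was at the start of the episode above 0.015 m) and not (distance of tape from where it was at the start of the episode above 0.015 m) and linear speed of each of bowl, jar below 0.02 m/s); the robot touches nothing.
It fails at once if the tare key of the other scale is pressed (value of joint tare_b above 0.002 m).
It fails at once if the shutter of the other scale is moved more than 10 mm (distance of shutter_b_ridge from where it was at the start of the episode above 0.01 m).
It fails at once if the bowl is lifted, carried or shoved more than 15 mm (distance of bowl from where it was at the start of the episode above 0.015 m).
It fails at once if the jar is lifted, carried or shoved more than 15 mm (distance of jar from where it was at the start of the episode above 0.015 m).
It fails at once if another loose thing is lifted, knocked or moved more than 15 mm (distance of any of bottle_1, bottle_2, weight, tape from where it was at the start of the episode above 0.015 m).
It also fails if it takes over 51 s, if anything falls off the work surface, if the arm or the gripper's body presses on something with over 40 N, if the wrist force passes 120 N, or if a joint passes its speed limit or range.

## Robot

A 6-joint arm with a two-finger parallel gripper is mounted at the origin on the work surface. World frame = base frame: x ahead of the robot, y to its left, z up, the work surface at z = 0. Lengths are in mm, angles in degrees, forces in N, time in s.
With the tool pointing down it reaches from about 275 to 1000 mm from the base axis. Payload 8.4 kg.
Tool frame: the origin (TCP) lies at the very end of the fingers, on their centre line; the grasp point (between the pads) lies env.pinch_z behind it (env.pinch_z is the distance from the TCP to the grasp point, in mm); z points along the fingers, x is the direction in which the jaws open and shut, and the axes are right-handed (so a half turn about z gives the same grasp; the last joint's range is limited). The gripper opens to 85 mm and grips with 20 to 120 N. Pads are 22 mm wide; open, the fingers measure 114 mm over their backs; the gripper's body (76 mm by 85 mm) begins 54 mm behind the grasp point. The pads swing forward as they close: fully open they stand 13 mm farther back than shut.
Start: joints at [-73.132, 20.225, 93.587, -0, 66.188, -0.138], TCP at [182.787, -597.676, 201.981] pointing down, gripper open.
Joint ranges: [-150.9, 150.9], [-52.94, 120.26], [3.33, 152.33], [-74.26, 254.26], [0, 154.13], [-172.89, 172.89]. Speed limits (degrees/s): [127.2, 127.2, 159.86, 180, 180, 180].

## Interface

Orientations are given as a 3x3 rotation matrix whose columns are the frame's x, y, z axes.
In Python, from bench import env gives the robot as it stands.
- The arm moves only by the tool move_arm, never from a script. Its argument "moves" is a list of rows, each an object of numbers: "grip": the closure, from 0 (fully open) to 1 (shut); "tx", "ty", "tz": the shift along the tool's x, y, z in mm; "rx", "ry", "rz": the turn, a rotation vector about the tool's x, y, z in rad. A call has 1 to 20 rows; each row is the pose to reach, as a shift and turn from the pose commanded when the call began, along the tool's axes at that moment; what a row does not reach only later rows make up. A row lasts 1/12 s, in which the tool goes at most 41.7 mm and 7.16 degrees, less where a joint would pass 70% of its speed; a pose out of reach is approached as far as the arm can. A call with a gripper value outside its range is refused whole. The fingers move at their own pace and stop on an object; "newtons" is the grip in N (left out, the last holds). Time passes only in rows, so rows that repeat a pose let the fingers close. It gives the time, the measured TCP pose, the force and the opening at its end, in the units of the state.
- env.read_state(): the state, without advancing time (a new reading comes with each control period).
- env.snapshot(name): name is "side" or "top" or "wrist"; returns the picture (420x560x3 uint8, blue, green, red); there is no depth.
- env.camera_params(name): a dict with "fov_y" (degrees; the focal length in pixels is half the picture's height over the tangent of half this angle, whatever the lens; pixels are square), "cx", "cy" (the principal point, pixels), "position" and "rotation" of the camera in the world; the wrist camera has in their place "hand_eye" (4x4, takes a point from camera to tool coordinates, whose origin is the TCP and whose axes are the tool frame's). Camera axes: x right, y down, z forward; pixel columns grow to the right and rows downward; lengths in mm; the calibration is good to about 2 mm. A picture is of the moment at which its call begins: read the wrist's pose just before it. camera_params takes no time and is no camera call.
- env.close_job(): hands the job in, once; it reports no verdict.
The state is a dict: "time_s": time; "joint_positions": joint angles; "dq": joint speeds; "joint_torque": joint torques, N m; "tool_pos": TCP position; "eef_rot": TCP orientation; "contact_force": force on the tool from outside, world axes, zero at the start; "ft_torque": the same for the moment, N m; "grip_width": opening from 0.0 (shut) to 1.0 (fully open).
Only numpy, scipy, OpenCV 4.12 (cv2) and the standard library are available. Lean on these libraries where they do the work, as an engineer would, in place of code of your own. Each camera call takes 0.05 s, during which the arm holds its last target.

## Working session

There is one attempt and no reset: what is moved stays moved. The work goes in short steps, Python scripts to look and compute and a tool call to move; the robot and the scene stay as the last step left them, time stands still between calls to the robot, and variables do not carry over. Pictures are saved under pics/ and viewed, and the job is handed in when it is done.

Besides the shell and the picture viewer there is one more tool, called after "Emit:" as name([rows], argument=value, ...), one row to a line, values as JSON. move_arm: Moves the arm, as the interface text tells. Its arguments: {"type":"object","properties":{"moves":{"type":"array","items":{"type":"object","properties":{"grip":{"type":"number"},"tx":{"type":"number"},"ty":{"type":"number"},"tz":{"type":"number"},"rx":{"type":"number"},"ry":{"type":"number"},"rz":{"type":"number"}}}},"newtons":{"type":"number"}},"required":["moves"]}

```bash
mkdir -p pics; python3 - <<'E'
from bench import env
import cv2
s=env.read_state()
for k in("time_s","tool_pos","eef_rot","grip_width","contact_force"):print(k,s[k])
print(env.pinch_z)
for n in("side","top"):
    print(n,env.camera_params(n)); cv2.imwrite(f"pics/{n}0.png",env.snapshot(n))
print(env.camera_params("wrist"))
E
```

```text
time_s 0.0
tool_pos [ 182.63321582 -597.17026195  201.26427523]
eef_rot [[ 2.92457699e-01 -9.56278374e-01 -4.08108832e-04]
 [-9.56277438e-01 -2.92457984e-01  1.33791171e-03]
 [-1.39877072e-03 -1.01731273e-06 -9.99999022e-01]]
grip_width 0.9976624515548659
contact_force [ 1.0231608  -0.55363305  0.19037697]
18.700000000000003
side {'fov_y': 42.39945316939714, 'cx': 272.1336209930085, 'cy': 223.8782432548971, 'position': array([-350.08154561, -921.45638853, 1365.18648474]), 'rotation': array([[ 0.73148665, -0.48925229,  0.47493102],
       [-0.68183876, -0.51993229,  0.51455448],
       [-0.00481499, -0.70021611, -0.71391471]])}
top {'fov_y': 51.00341643403169, 'cx': 278.1400176614677, 'cy': 203.4169239448157, 'position': array([ 352.02668417,   -5.91808057, 1267.26074773]), 'rotation': array([[ 0.01737952, -0.99099081,  0.13279745],
       [-0.9998317 , -0.01644464,  0.00813353],
       [-0.00587645, -0.13291646, -0.99110982]])}
{'fov_y': 66.57371606058524, 'cx': 278.1966671684317, 'cy': 205.06398767151364, 'hand_eye': array([[ 9.99999752e-01, -2.29661019e-04, -6.65425771e-04,
         6.88119929e-01],
       [ 4.19412958e-04,  9.53565774e-01,  3.01184558e-01,
        -7.64303654e+01],
       [ 5.65356888e-04, -3.01184762e-01,  9.53565634e-01,
        -1.70488978e+02],
       [ 0.00000000e+00,  0.00000000e+00,  0.00000000e+00,
         1.00000000e+00]])}
```

View pics/top0.png

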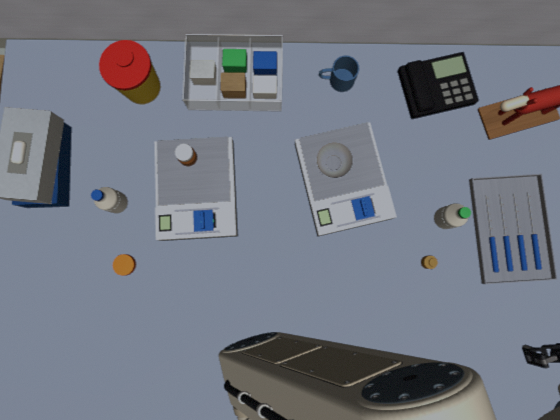

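View pics/side0.png

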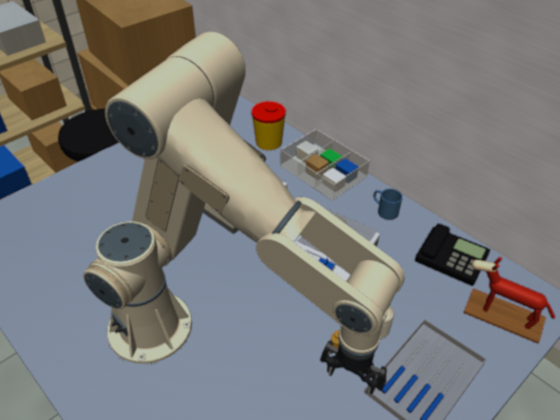

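The top view shows the bowl scale on the right: bowl at about (335,160), shutter at (363,208), display at (325,217). The jar scale is on the left. I'll zoom in and measure scale A.

```bash
cat > h.py <<'E'
import numpy as np, cv2
from bench import env
def ray(cp,uv,pose=None):
    f=210/np.tan(np.radians(cp["fov_y"]/2))
    d=np.array([(uv[0]-cp["cx"])/f,(uv[1]-cp["cy"])/f,1.])
    if "hand_eye" in cp:
        p,R=pose; H=cp["hand_eye"]
        return R@H[:3,3]+p, R@H[:3,:3]@d
    return cp["position"],cp["rotation"]@d
def onz(cp,uv,z,pose=None):
    o,d=ray(cp,uv,pose); return o+d*(z-o[2])/d[2]
E
python3 - <<'E'
from h import *
im=cv2.imread("pics/top0.png"); cp=env.camera_params("top")
cv2.imwrite("pics/topcrop.png",cv2.resize(im[110:250,280:420],None,fx=4,fy=4,interpolation=cv2.INTER_CUBIC))
hsv=cv2.cvtColor(im,cv2.COLOR_BGR2HSV)
m=cv2.inRange(hsv,(105,150,60),(125,255,255))
cs,_=cv2.findContours(m,0,1)
for c in cs:
    if cv2.contourArea(c)>60:
        r=cv2.minAreaRect(c); print("blue",r,onz(cp,r[0],64).round(1), [onz(cp,q,64).round(0)[:2] for q in cv2.boxPoints(r)])
w=cv2.inRange(hsv,(0,0,130),(180,40,255))
cs,_=cv2.findContours(w,0,1)
for c in cs:
    if cv2.contourArea(c)>1500:
        r=cv2.minAreaRect(c); print("white",r,cv2.contourArea(c),[onz(cp,q,60).round(0)[:2] for q in cv2.boxPoints(r)])
E
```

```text
blue ((493.5662841796875, 254.05209350585938), (34.47268295288086, 4.448087692260742), 83.1572265625) [ 384.6 -581.8   64. ] [array([ 430., -572.]), array([ 432., -584.]), array([ 340., -591.]), array([ 338., -579.])]
blue ((507.83734130859375, 253.08642578125), (34.619781494140625, 4.742436408996582), 82.56858825683594) [ 387.9 -620.4   64. ] [array([ 433., -610.]), array([ 435., -623.]), array([ 343., -630.]), array([ 341., -618.])]
blue ((521.9868774414062, 252.06997680664062), (34.63401794433594, 4.909112930297852), 82.23483276367188) [ 391.3 -658.8   64. ] [array([ 437., -648.]), array([ 439., -662.]), array([ 346., -669.]), array([ 344., -656.])]
blue ((536.0899658203125, 251.12998962402344), (34.506813049316406, 4.949747562408447), 81.8698959350586) [ 394.5 -697.    64. ] [array([ 440., -686.]), array([ 442., -700.]), array([ 350., -707.]), array([ 348., -694.])]
blue ((203.5, 220.0), (20.0, 19.0), 90.0) [463.9 208.1  64. ] [array([491., 235.]), array([492., 183.]), array([437., 181.]), array([436., 233.])]
blue ((362.6470947265625, 207.5882568359375), (19.887920379638672, 18.
[... 1085 characters left out ...]
9179688), (101.5692367553711, 81.11002349853516), 87.91743469238281) 7766.5 [array([693., 367.]), array([705., 138.]), array([419., 119.]), array([407., 341.])]
white ((345.26458740234375, 177.93099975585938), (102.14674377441406, 80.56465911865234), 75.3791275024414) 7724.5 [array([699., -36.]), array([ 762., -256.]), array([ 481., -324.]), array([ 421., -110.])]
white ((21.146343231201172, 152.68292236328125), (48.369014739990234, 91.6581802368164), 6.340191841125488) 3839.0 [array([523., 801.]), array([787., 799.]), array([773., 660.]), array([510., 665.])]
white ((235.0, 74.5), (63.0, 94.0), 90.0) 4679.5 [array([981., 275.]), array([985.,   1.]), array([794.,  -2.]), array([790., 266.])]
```

View pics/topcrop.png

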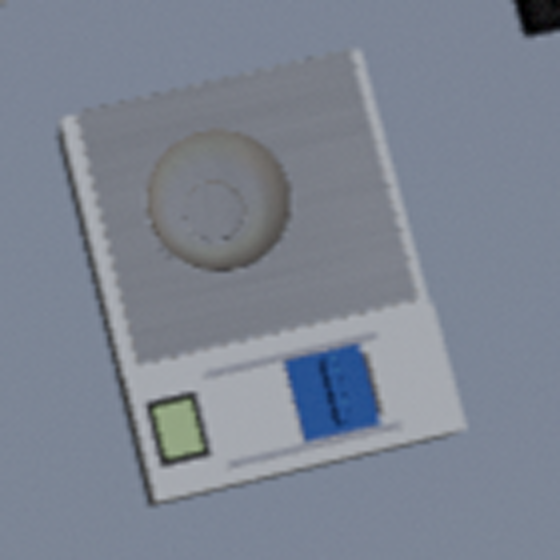

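Scale A is yawed about 14°, with its shutter near (505, -229). I'll move over it with the gripper shut and refine the measurement with the wrist camera.

Emit:
move_arm([
  {"tz": -50, "grip": 1},
  {"tz": -50, "grip": 1},
  {"tx": -255, "ty": -472, "tz": -50, "rz": 0.05, "grip": 1},
  {"tx": -255, "ty": -472, "tz": -50, "rz": 0.05, "grip": 1},
  {"tx": -255, "ty": -472, "tz": -50, "rz": 0.05, "grip": 1},
  {"tx": -255, "ty": -472, "tz": -50, "rz": 0.05, "grip": 1},
  {"tx": -255, "ty": -472, "tz": -50, "rz": 0.05, "grip": 1},
  {"tx": -255, "ty": -472, "tz": -50, "rz": 0.05, "grip": 1},
  {"tx": -255, "ty": -472, "tz": -50, "rz": 0.05, "grip": 1},
  {"tx": -255, "ty": -472, "tz": -50, "rz": 0.05, "grip": 1},
  {"tx": -255, "ty": -472, "tz": -50, "rz": 0.05, "grip": 1},
  {"tx": -255, "ty": -472, "tz": -50, "rz": 0.05, "grip": 1},
  {"tx": -255, "ty": -472, "tz": -50, "rz": 0.05, "grip": 1},
  {"tx": -255, "ty": -472, "tz": -50, "rz": 0.05, "grip": 1},
  {"tx": -255, "ty": -472, "tz": -50, "rz": 0.05, "grip": 1},
  {"tx": -255, "ty": -472, "tz": -50, "rz": 0.05, "grip": 1},
  {"tx": -255, "ty": -472, "tz": -50, "rz": 0.05, "grip": 1},
  {"tx": -255, "ty": -472, "tz": -50, "rz": 0.05, "grip": 1},
  {"tx": -255, "ty": -472, "tz": -50, "rz": 0.05, "grip": 1},
  {"tx": -255, "ty": -472, "tz": -50, "rz": 0.05, "grip": 1},
])

```text
invalid input
```

```bash
cat >> h.py <<'E'
def wshot(name):
    s=env.read_state(); im=env.snapshot("wrist"); cv2.imwrite(f"pics/{name}.png",im)
    np.savez(f"pics/{name}.npz",p=s["tool_pos"],R=s["eef_rot"])
    print(s["time_s"],s["tool_pos"].round(1),s["eef_rot"].round(3).tolist(),s["contact_force"].round(1),s["grip_width"])
    return im,(np.array(s["tool_pos"]),np.array(s["eef_rot"]))
E
python3 -c "
from h import *
wshot('w1')"
```

```text
0.1 [ 182.7 -597.2  201.3] [[0.292, -0.956, -0.0], [-0.956, -0.292, 0.001], [-0.001, -0.0, -1.0]] [ 0.6 -0.8  0.5] 0.9987690370300126
```

View pics/w1.png

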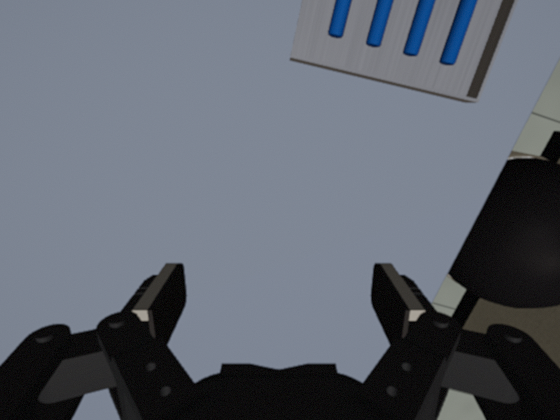

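The move was refused as invalid and the arm has not moved. I'll try it with fewer rows and "newtons" given.

Emit:
move_arm([
  {"tx": 0, "ty": 0, "tz": -50, "rx": 0, "ry": 0, "rz": 0, "grip": 1.0},
  {"tx": 0, "ty": 0, "tz": -50, "rx": 0, "ry": 0, "rz": 0, "grip": 1.0},
], newtons=40)

```text
time_s: 0.32
tool_pos: [183.3, -599.2, 256.1]
eef_rot: [[0.292, -0.956, 0.001], [-0.956, -0.292, -0.004], [0.004, 0.0, -1.0]]
contact_force: [-0.1, -0.7, 1.6]
grip_width: 0.743
```

Emit:
move_arm([
  {"tx": -255, "ty": -472, "tz": 0, "rz": 0.05, "grip": 1.0},
  {"tx": -255, "ty": -472, "tz": 0, "rz": 0.05, "grip": 1.0},
  {"tx": -255, "ty": -472, "tz": 0, "rz": 0.05, "grip": 1.0},
  {"tx": -255, "ty": -472, "tz": 0, "rz": 0.05, "grip": 1.0},
  {"tx": -255, "ty": -472, "tz": 0, "rz": 0.05, "grip": 1.0},
  {"tx": -255, "ty": -472, "tz": 0, "rz": 0.05, "grip": 1.0},
  {"tx": -255, "ty": -472, "tz": 0, "rz": 0.05, "grip": 1.0},
  {"tx": -255, "ty": -472, "tz": 0, "rz": 0.05, "grip": 1.0},
  {"tx": -255, "ty": -472, "tz": 0, "rz": 0.05, "grip": 1.0},
  {"tx": -255, "ty": -472, "tz": 0, "rz": 0.05, "grip": 1.0},
  {"tx": -255, "ty": -472, "tz": 0, "rz": 0.05, "grip": 1.0},
  {"tx": -255, "ty": -472, "tz": 0, "rz": 0.05, "grip": 1.0},
  {"tx": -255, "ty": -472, "tz": 0, "rz": 0.05, "grip": 1.0},
  {"tx": -255, "ty": -472, "tz": 0, "rz": 0.05, "grip": 1.0},
  {"tx": -255, "ty": -472, "tz": 0, "rz": 0.05, "grip": 1.0},
  {"tx": -255, "ty": -472, "tz": 0, "rz": 0.05, "grip": 1.0},
  {"tx": -255, "ty": -472, "tz": 0, "rz": 0.05, "grip": 1.0},
  {"tx": -255, "ty": -472, "tz": 0, "rz": 0.05, "grip": 1.0},
], newtons=40)

```text
invalid input
```

```bash
python3 -c "
from h import *
wshot('w2')"
```

```text
0.3167 [ 183.3 -599.2  256.1] [[0.292, -0.956, 0.001], [-0.956, -0.292, -0.004], [0.004, 0.0, -1.0]] [-0.1 -0.7  1.6] 0.7431524058096114
```

View pics/w2.png

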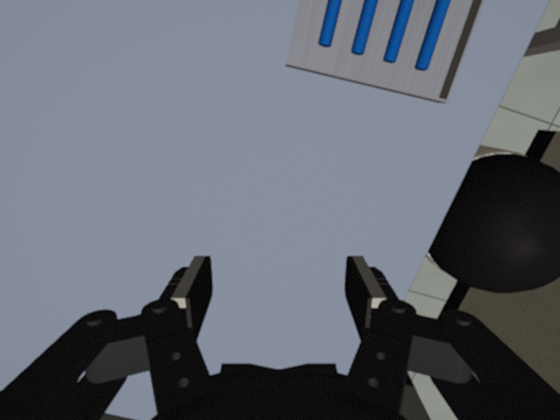

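Only the fully keyed call went through, so I'll give all the keys and shape the rows as an explicit path.

Emit:
move_arm([
  {"tx": -18, "ty": -34, "tz": 0, "rx": 0, "ry": 0, "rz": 0.01, "grip": 1.0},
  {"tx": -36, "ty": -67, "tz": 0, "rx": 0, "ry": 0, "rz": 0.02, "grip": 1.0},
  {"tx": -54, "ty": -101, "tz": 0, "rx": 0, "ry": 0, "rz": 0.03, "grip": 1.0},
  {"tx": -73, "ty": -135, "tz": 0, "rx": 0, "ry": 0, "rz": 0.04, "grip": 1.0},
  {"tx": -91, "ty": -168, "tz": 0, "rx": 0, "ry": 0, "rz": 0.05, "grip": 1.0},
  {"tx": -109, "ty": -202, "tz": 0, "rx": 0, "ry": 0, "rz": 0.05, "grip": 1.0},
  {"tx": -127, "ty": -236, "tz": 0, "rx": 0, "ry": 0, "rz": 0.05, "grip": 1.0},
], newtons=40)

```text
time_s: 0.95
tool_pos: [372.3, -405.7, 251.8]
eef_rot: [[0.244, -0.97, 0.0], [-0.97, -0.244, -0.0], [0.0, -0.0, -1.0]]
contact_force: [0.9, -1.1, -0.0]
grip_width: 0.003
```

Emit:
move_arm([
  {"tx": -20, "ty": -33, "tz": 0, "rx": 0, "ry": 0, "rz": 0, "grip": 1.0},
  {"tx": -40, "ty": -66, "tz": 0, "rx": 0, "ry": 0, "rz": 0, "grip": 1.0},
  {"tx": -60, "ty": -99, "tz": 0, "rx": 0, "ry": 0, "rz": 0, "grip": 1.0},
  {"tx": -80, "ty": -132, "tz": 0, "rx": 0, "ry": 0, "rz": 0, "grip": 1.0},
  {"tx": -100, "ty": -165, "tz": 0, "rx": 0, "ry": 0, "rz": 0, "grip": 1.0},
  {"tx": -120, "ty": -198, "tz": 0, "rx": 0, "ry": 0, "rz": 0, "grip": 1.0},
  {"tx": -139, "ty": -229, "tz": 0, "rx": 0, "ry": 0, "rz": 0, "grip": 1.0},
  {"tx": -139, "ty": -229, "tz": 0, "rx": 0, "ry": 0, "rz": 0, "grip": 1.0},
  {"tx": -139, "ty": -229, "tz": 0, "rx": 0, "ry": 0, "rz": 0, "grip": 1.0},
], newtons=40)

```text
time_s: 1.7
tool_pos: [560.4, -214.9, 251.3]
eef_rot: [[0.247, -0.969, -0.0], [-0.969, -0.247, 0.0], [-0.0, 0.0, -1.0]]
contact_force: [-0.6, -1.1, -0.4]
grip_width: 0.003
```

```bash
python3 -c "
from h import *
wshot('w3')"
```

```text
1.7 [ 560.4 -214.9  251.3] [[0.247, -0.969, -0.0], [-0.969, -0.247, 0.0], [-0.0, 0.0, -1.0]] [-0.6 -1.1 -0.4] 0.003184154181479961
```

View pics/w3.png

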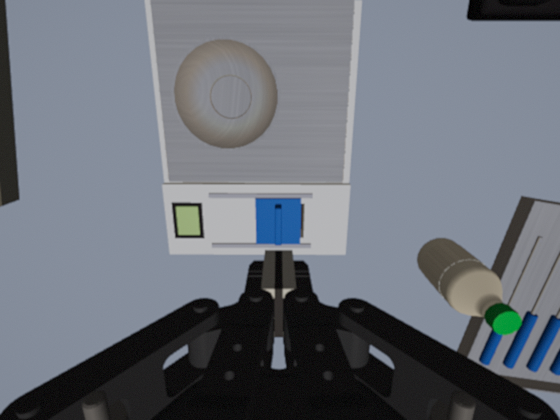

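The wrist view shows the panel front edge running from about (169,255) to (347,254), the blue plate at about (256–300, 198–244), and the ridge at column ~279. Next I'll fit these features.

```bash
python3 - <<'E'
from h import *
im=cv2.imread("pics/w3.png"); d=np.load("pics/w3.npz"); pose=(d["p"],d["R"]); cp=env.camera_params("wrist")
cv2.imwrite("pics/w3c.png",cv2.resize(im[165:275,150:370],None,fx=3.6,fy=3.6,interpolation=cv2.INTER_CUBIC))
hsv=cv2.cvtColor(im,cv2.COLOR_BGR2HSV)
m=cv2.inRange(hsv,(105,150,40),(125,255,255)); m[:,400:]=0
cs,_=cv2.findContours(m,0,1)
for c in cs:
    if cv2.contourArea(c)>100: 
        r=cv2.minAreaRect(c);print("plate",r,onz(cp,r[0],64,pose).round(1),[onz(cp,q,64,pose).round(1)[:2] for q in cv2.boxPoints(r)])
# front edge of panel, left and right edges: gradient subpixel
g=cv2.GaussianBlur(cv2.cvtColor(im,cv2.COLOR_BGR2GRAY),(3,3),0).astype(float)
def fit(P,z):
    P=np.array([onz(cp,p,z,pose)[:2] for p in P]); vx,vy,x,y=cv2.fitLine(P.astype(np.float32),cv2.DIST_HUBER,0,.01,.01).ravel()
    return np.array([x,y]),np.array([vx,vy])
front=[(u,248+np.argmax(-np.diff(g[248:262,u]))+.5) for u in list(range(178,240))+list(range(315,340))]
left=[(155+np.argmax(np.diff(g[v,155:175]))+.5,v) for v in range(190,250)]
right=[(340+np.argmax(-np.diff(g[v,340:360]))+.5,v) for v in range(190,250)]
for n,L in(("front",front),("left",left),("right",right)):
    p,v=fit(L,60); print(n,L[0],L[-1],p.round(1),v.round(4),np.degrees(np.arctan2(v[1],v[0])).round(2))
E
```

```text
plate ((278.5, 221.5), (45.0, 45.0), 90.0) [ 505.2 -229.8   64. ] [array([ 525.8, -197.4]), array([ 538.8, -248.3]), array([ 483.6, -263.6]), array([ 470. , -210.4])]
front (178, np.float64(253.5)) (339, np.float64(254.5)) [ 455.2 -216.4] [ 0.244  -0.9698] -75.88
left (np.float64(161.5), 190) (np.float64(168.5), 249) [466.7 -99. ] [0.9692 0.2462] 14.25
right (np.float64(349.5), 190) (np.float64(345.5), 249) [ 523.4 -311. ] [0.9696 0.2446] 14.16
```

View pics/w3c.png

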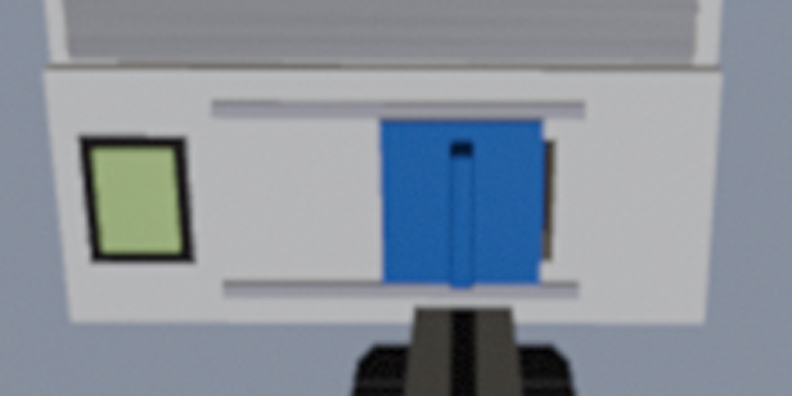

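The measurements are consistent: yaw is 14.15°, the panel width comes out at 219.4 mm (220 expected), and the shutter centre sits 433.7 along scale x (433.5 expected). The shutter is about 8.5 mm open. Next I go to the -y side of the ridge and descend to z≈70.

Emit:
move_arm([
  {"tx": 16, "ty": 28, "tz": 0, "rx": 0, "ry": 0, "rz": -0.002, "grip": 1.0},
  {"tx": 33, "ty": 57, "tz": 0, "rx": 0, "ry": 0, "rz": -0.002, "grip": 1.0},
  {"tx": 33, "ty": 57, "tz": 0, "rx": 0, "ry": 0, "rz": -0.002, "grip": 1.0},
  {"tx": 33, "ty": 57, "tz": 35, "rx": 0, "ry": 0, "rz": -0.002, "grip": 1.0},
  {"tx": 33, "ty": 57, "tz": 70, "rx": 0, "ry": 0, "rz": -0.002, "grip": 1.0},
  {"tx": 33, "ty": 57, "tz": 105, "rx": 0, "ry": 0, "rz": -0.002, "grip": 1.0},
  {"tx": 33, "ty": 57, "tz": 140, "rx": 0, "ry": 0, "rz": -0.002, "grip": 1.0},
  {"tx": 33, "ty": 57, "tz": 150, "rx": 0, "ry": 0, "rz": -0.002, "grip": 1.0},
  {"tx": 33, "ty": 57, "tz": 150, "rx": 0, "ry": 0, "rz": -0.002, "grip": 1.0},
], newtons=40)

```text
time_s: 2.5
tool_pos: [509.5, -262.2, 99.5]
eef_rot: [[0.245, -0.97, -0.005], [-0.97, -0.245, 0.002], [-0.004, 0.004, -1.0]]
contact_force: [-0.5, 0.5, -0.1]
grip_width: 0.0
```

```bash
python3 -c "
from h import *
wshot('w4')"
```

```text
2.5 [ 509.5 -262.2   99.5] [[0.245, -0.97, -0.005], [-0.97, -0.245, 0.002], [-0.004, 0.004, -1.0]] [-0.5  0.5 -0.1] 0.0002529016203974502
```

View pics/w4.png

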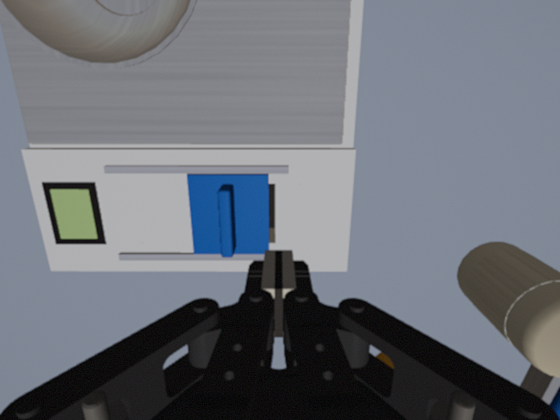

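The fingertip at (280,250) is clear on the right of the ridge (column ~228–235). Descending and starting a slow push.

Emit:
move_arm([
  {"tx": 0, "ty": 0, "tz": 15, "rx": 0, "ry": 0, "rz": 0, "grip": 1.0},
  {"tx": 0, "ty": 0, "tz": 29, "rx": 0, "ry": 0, "rz": 0, "grip": 1.0},
  {"tx": 0, "ty": 0, "tz": 29, "rx": 0, "ry": 0, "rz": 0, "grip": 1.0},
  {"tx": -7, "ty": 0, "tz": 29, "rx": 0, "ry": 0, "rz": 0, "grip": 1.0},
  {"tx": -14, "ty": 0, "tz": 29, "rx": 0, "ry": 0, "rz": 0, "grip": 1.0},
  {"tx": -21, "ty": 0, "tz": 29, "rx": 0, "ry": 0, "rz": 0, "grip": 1.0},
  {"tx": -28, "ty": 0, "tz": 29, "rx": 0, "ry": 0, "rz": 0, "grip": 1.0},
  {"tx": -34, "ty": 0, "tz": 29, "rx": 0, "ry": 0, "rz": 0, "grip": 1.0},
  {"tx": -34, "ty": 0, "tz": 29, "rx": 0, "ry": 0, "rz": 0, "grip": 1.0},
  {"tx": -34, "ty": 0, "tz": 29, "rx": 0, "ry": 0, "rz": 0, "grip": 1.0},
], newtons=40)

```text
time_s: 3.38
tool_pos: [503.9, -229.0, 73.3]
eef_rot: [[0.247, -0.969, 0.0], [-0.969, -0.247, -0.0], [0.0, -0.0, -1.0]]
contact_force: [0.1, 0.6, 0.0]
grip_width: -0.003
```

```bash
cat >> h.py <<'E'
XS=np.array([.9697,.2445]);YS=np.array([-.2445,.9697])
def plate(name):
    im,pose=wshot(name); cp=env.camera_params("wrist")
    print("tool xs,ys",(pose[0][:2]@XS).round(1),(pose[0][:2]@YS).round(1))
    hsv=cv2.cvtColor(im,cv2.COLOR_BGR2HSV); m=cv2.inRange(hsv,(105,150,40),(125,255,255)); m[280:]=0
    for c in cv2.findContours(m,0,1)[0]:
        if cv2.contourArea(c)>300:
            P=np.array([onz(cp,p,64,pose)[:2] for p in c[:,0]]); x=P@XS; y=P@YS
            print("plate xs",x.min().round(1),x.max().round(1),"ys",y.min().round(1),y.max().round(1),"opening(by left edge)",(y.max()-27+354.8).round(1))
E
python3 -c "
from h import *
plate('w5')"
```

```text
3.3833 [ 503.9 -229.    73.3] [[0.247, -0.969, 0.0], [-0.969, -0.247, -0.0], [0.0, -0.0, -1.0]] [0.1 0.6 0. ] -0.0026806083363600055
tool xs,ys 432.7 -345.3
plate xs 405.8 462.2 ys -372.2 -319.2 opening(by left edge) 8.6
```

View pics/w5.png

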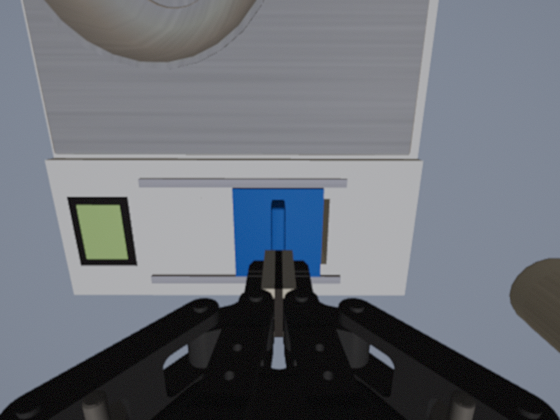

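The shutter has not moved: its opening still measures 8.6 mm, the contact force is about 0, and yet the tool is at the ridge's y. The finger has apparently passed over the ridge. I'll check the other cameras.

```bash
python3 - <<'E'
from h import *
s=env.snapshot("side"); cp=env.camera_params("side")
f=210/np.tan(np.radians(cp["fov_y"]/2))
for n,P in(("tcp",[503.9,-229,73.3]),("ridge",[505,-229.8,82])):
    q=cp["rotation"].T@(np.array(P)-cp["position"]); print(n,f*q[0]/q[2]+cp["cx"],f*q[1]/q[2]+cp["cy"])
cv2.imwrite("pics/s5.png",cv2.resize(s[180:320,230:420],None,fx=4,fy=4,interpolation=cv2.INTER_CUBIC))
w=cv2.imread("pics/w5.png"); cv2.imwrite("pics/w5c.png",cv2.resize(w[180:300,200:360],None,fx=5,fy=5,interpolation=cv2.INTER_CUBIC))
E
```

```text
tcp 323.16837521095783 264.6271351467413
ridge 323.7759846009459 262.7703375761048
```

View pics/s5.png

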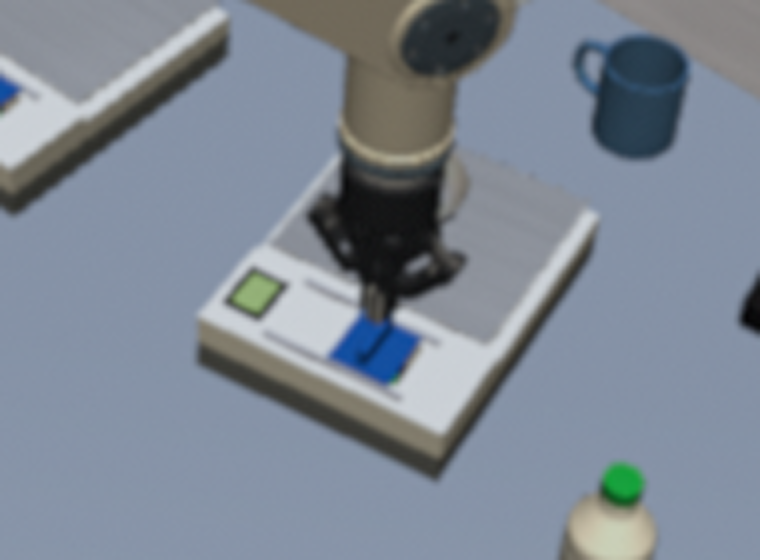

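View pics/w5c.png

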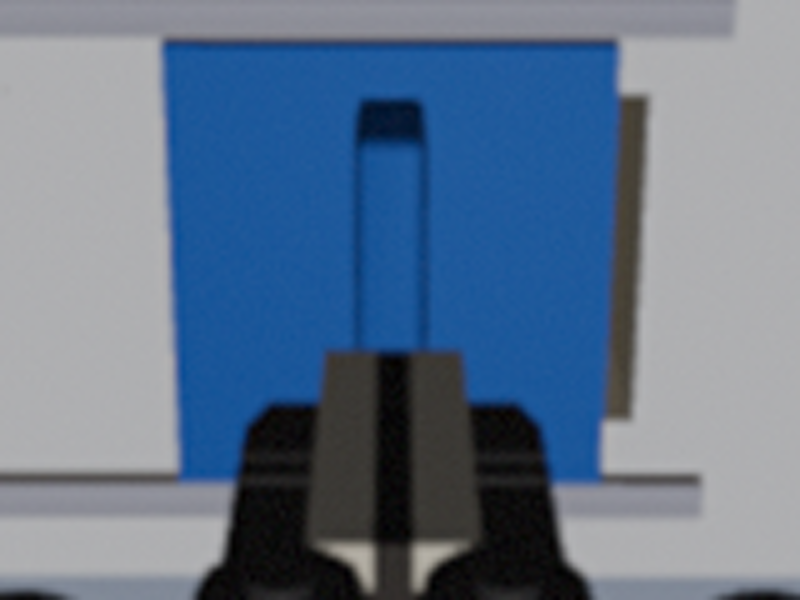

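Both views show the fingertip ending well above the reported TCP: side tip row ≈260.5 against 264.6 predicted, and the wrist view shows it over the ridge. I'll calibrate the tip height by gently touching the flat panel (z=60) to the right of the well.

Emit:
move_arm([
  {"tx": 0, "ty": 0, "tz": -20, "rx": 0, "ry": 0, "rz": 0, "grip": 1.0},
  {"tx": 28, "ty": 0, "tz": -20, "rx": 0, "ry": 0, "rz": 0, "grip": 1.0},
  {"tx": 55, "ty": 0, "tz": -20, "rx": 0, "ry": 0, "rz": 0, "grip": 1.0},
  {"tx": 55, "ty": 0, "tz": -10, "rx": 0, "ry": 0, "rz": 0, "grip": 1.0},
  {"tx": 55, "ty": 0, "tz": 0, "rx": 0, "ry": 0, "rz": 0, "grip": 1.0},
  {"tx": 55, "ty": 0, "tz": 3, "rx": 0, "ry": 0, "rz": 0, "grip": 1.0},
  {"tx": 55, "ty": 0, "tz": 6, "rx": 0, "ry": 0, "rz": 0, "grip": 1.0},
  {"tx": 55, "ty": 0, "tz": 8, "rx": 0, "ry": 0, "rz": 0, "grip": 1.0},
  {"tx": 55, "ty": 0, "tz": 8, "rx": 0, "ry": 0, "rz": 0, "grip": 1.0},
  {"tx": 55, "ty": 0, "tz": 8, "rx": 0, "ry": 0, "rz": 0, "grip": 1.0},
], newtons=40)

```text
time_s: 4.32
tool_pos: [517.4, -282.3, 65.0]
eef_rot: [[0.247, -0.969, -0.0], [-0.969, -0.247, 0.0], [-0.0, 0.0, -1.0]]
contact_force: [0.8, 0.2, 1.1]
grip_width: 0.0
```

```bash
python3 -c "
from h import *
plate('w6')"
```

```text
4.3167 [ 517.4 -282.3   65. ] [[0.247, -0.969, -0.0], [-0.969, -0.247, 0.0], [-0.0, 0.0, -1.0]] [0.8 0.2 1.1] 0.00014590745413462362
tool xs,ys 432.7 -400.2
plate xs 407.8 462.6 ys -373.4 -319.7 opening(by left edge) 8.1
```

View pics/w6.png

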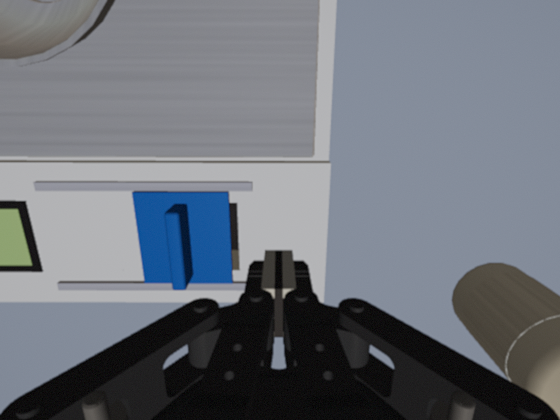

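Emit:
move_arm([
  {"tx": 0, "ty": 0, "tz": 2, "rx": 0, "ry": 0, "rz": 0, "grip": 1.0},
  {"tx": 0, "ty": 0, "tz": 4, "rx": 0, "ry": 0, "rz": 0, "grip": 1.0},
  {"tx": 0, "ty": 0, "tz": 6, "rx": 0, "ry": 0, "rz": 0, "grip": 1.0},
  {"tx": 0, "ty": 0, "tz": 7, "rx": 0, "ry": 0, "rz": 0, "grip": 1.0},
  {"tx": 0, "ty": 0, "tz": 7, "rx": 0, "ry": 0, "rz": 0, "grip": 1.0},
  {"tx": 0, "ty": 0, "tz": 7, "rx": 0, "ry": 0, "rz": 0, "grip": 1.0},
], newtons=40)

```text
time_s: 4.87
tool_pos: [517.3, -282.8, 57.9]
eef_rot: [[0.246, -0.969, -0.0], [-0.969, -0.246, 0.0], [-0.0, 0.0, -1.0]]
contact_force: [0.1, 0.2, -0.0]
grip_width: 0.005
```

There is still no contact at a nominal 57.9, below the panel top, so the real tip is behind the nominal TCP. Continuing in small steps.

Emit:
move_arm([
  {"tx": 0, "ty": 0, "tz": 2, "rx": 0, "ry": 0, "rz": 0, "grip": 1.0},
  {"tx": 0, "ty": 0, "tz": 3, "rx": 0, "ry": 0, "rz": 0, "grip": 1.0},
  {"tx": 0, "ty": 0, "tz": 4, "rx": 0, "ry": 0, "rz": 0, "grip": 1.0},
  {"tx": 0, "ty": 0, "tz": 5, "rx": 0, "ry": 0, "rz": 0, "grip": 1.0},
  {"tx": 0, "ty": 0, "tz": 5, "rx": 0, "ry": 0, "rz": 0, "grip": 1.0},
], newtons=40)

```text
time_s: 5.28
tool_pos: [517.3, -282.7, 52.7]
eef_rot: [[0.246, -0.969, -0.0], [-0.969, -0.246, 0.0], [-0.0, 0.0, -1.0]]
contact_force: [-0.2, -0.1, 0.2]
grip_width: 0.001
```

Emit:
move_arm([
  {"tx": 0, "ty": 0, "tz": 1, "rx": 0, "ry": 0, "rz": 0, "grip": 1.0},
  {"tx": 0, "ty": 0, "tz": 2, "rx": 0, "ry": 0, "rz": 0, "grip": 1.0},
  {"tx": 0, "ty": 0, "tz": 3, "rx": 0, "ry": 0, "rz": 0, "grip": 1.0},
  {"tx": 0, "ty": 0, "tz": 3, "rx": 0, "ry": 0, "rz": 0, "grip": 1.0},
], newtons=40)

```text
time_s: 5.62
tool_pos: [517.3, -282.7, 49.8]
eef_rot: [[0.246, -0.969, -0.0], [-0.969, -0.246, 0.0], [-0.0, 0.0, -1.0]]
contact_force: [-0.4, -0.2, -0.4]
grip_width: -0.004
```

```bash
python3 - <<'E'
from h import *
plate('w7')
s=env.snapshot("side"); cp=env.camera_params("side")
f=210/np.tan(np.radians(cp["fov_y"]/2))
q=cp["rotation"].T@(env.read_state()["tool_pos"]-cp["position"]); print((f*q[0]/q[2]+cp["cx"]-260)*5,(f*q[1]/q[2]+cp["cy"]-200)*5)
cv2.imwrite("pics/s7.png",cv2.resize(s[200:320,260:400],None,fx=5,fy=5,interpolation=cv2.INTER_CUBIC))
E
```

```text
5.6167 [ 517.3 -282.7   49.8] [[0.246, -0.969, -0.0], [-0.969, -0.246, 0.0], [-0.0, 0.0, -1.0]] [-0.4 -0.2 -0.4] -0.003540915288456219
tool xs,ys 432.5 -400.6
plate xs 416.6 462.7 ys -373.4 -319.8 opening(by left edge) 8.0
391.65007007193765 384.4554553887036
```

View pics/s7.png

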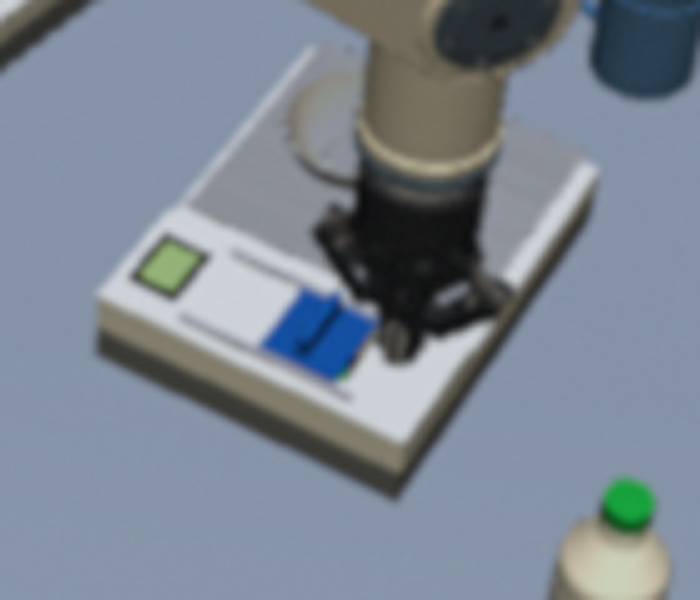

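View pics/w7.png

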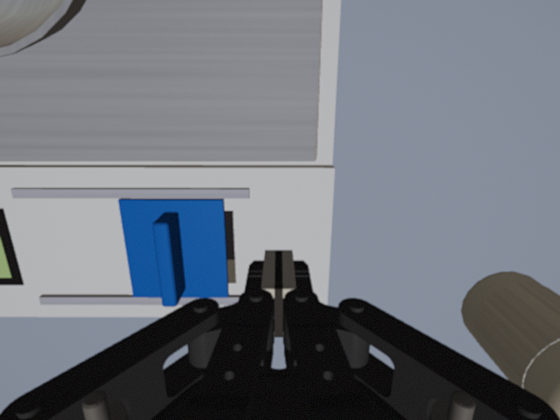

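The side view agrees with a tip roughly 12–15 mm short of nominal, just above the panel. Continuing the touch.

Emit:
move_arm([
  {"tx": 0, "ty": 0, "tz": 1, "rx": 0, "ry": 0, "rz": 0, "grip": 1.0},
  {"tx": 0, "ty": 0, "tz": 2, "rx": 0, "ry": 0, "rz": 0, "grip": 1.0},
  {"tx": 0, "ty": 0, "tz": 3, "rx": 0, "ry": 0, "rz": 0, "grip": 1.0},
  {"tx": 0, "ty": 0, "tz": 3, "rx": 0, "ry": 0, "rz": 0, "grip": 1.0},
], newtons=40)

```text
time_s: 6.05
tool_pos: [517.2, -282.7, 46.7]
eef_rot: [[0.246, -0.969, -0.0], [-0.969, -0.246, 0.0], [-0.0, 0.0, -1.0]]
contact_force: [0.2, -0.5, 0.6]
grip_width: 0.002
```

Emit:
move_arm([
  {"tx": 0, "ty": 0, "tz": 1, "rx": 0, "ry": 0, "rz": 0, "grip": 1.0},
  {"tx": 0, "ty": 0, "tz": 2, "rx": 0, "ry": 0, "rz": 0, "grip": 1.0},
  {"tx": 0, "ty": 0, "tz": 2, "rx": 0, "ry": 0, "rz": 0, "grip": 1.0},
], newtons=40)

```text
time_s: 6.3
tool_pos: [517.3, -282.7, 44.7]
eef_rot: [[0.246, -0.969, -0.0], [-0.969, -0.246, 0.0], [-0.0, 0.0, -1.0]]
contact_force: [0.3, 0.3, -1.8]
grip_width: 0.0
```

Emit:
move_arm([
  {"tx": 0, "ty": 0, "tz": 1, "rx": 0, "ry": 0, "rz": 0, "grip": 1.0},
  {"tx": 0, "ty": 0, "tz": 2, "rx": 0, "ry": 0, "rz": 0, "grip": 1.0},
  {"tx": 0, "ty": 0, "tz": 2, "rx": 0, "ry": 0, "rz": 0, "grip": 1.0},
], newtons=40)

```text
time_s: 6.55
tool_pos: [517.3, -282.7, 42.8]
eef_rot: [[0.246, -0.969, -0.0], [-0.969, -0.246, 0.0], [-0.0, 0.0, -1.0]]
contact_force: [-1.1, 0.3, -0.5]
grip_width: -0.003
```

```bash
python3 - <<'E'
from h import *
s=env.snapshot("side"); cp=env.camera_params("side")
print(env.read_state()["contact_force"])
cv2.imwrite("pics/s8.png",cv2.resize(s[240:300,310:380],None,fx=9,fy=9,interpolation=cv2.INTER_CUBIC))
E
```

```text
[ 0.46524255 -0.34302967 -0.00684613]
```

View pics/s8.png

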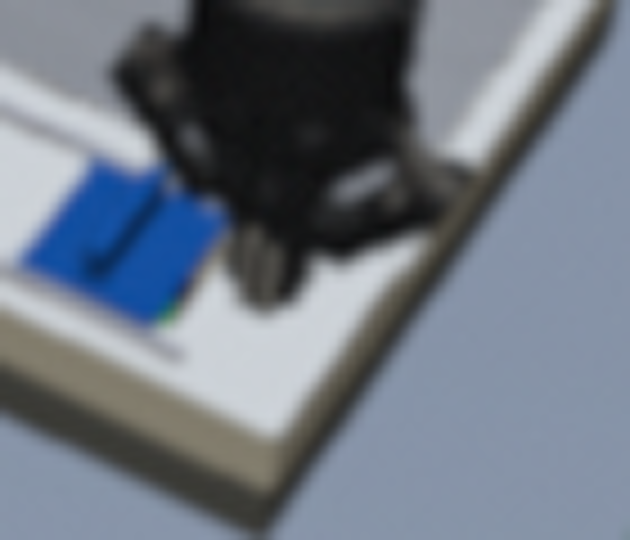

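```bash
python3 - <<'E'
from h import *
cp=env.camera_params("side"); f=210/np.tan(np.radians(cp["fov_y"]/2))
def pr(P):
    q=cp["rotation"].T@(np.array(P)-cp["position"]); return f*q[0]/q[2]+cp["cx"],f*q[1]/q[2]+cp["cy"]
for z in(42.8,50,55,60,65,70):print(z,np.round(pr([517.3,-282.7,z]),1), "front corner",np.round(pr([517.3-11*.97-7*.245*-1,-282.7-11*.2445-7*.97,z]),1))
# check: panel near-right corner, z=60
c=XS*388.5+YS*-429.5; print("corner",np.round(pr([*c,60]),1))
E
```

```text
42.8 [338.1 278.3] front corner [338.4 281.6]
50 [338.3 276.9] front corner [338.6 280.2]
55 [338.4 275.9] front corner [338.8 279.2]
60 [338.6 274.8] front corner [338.9 278.2]
65 [338.7 273.8] front corner [339.  277.1]
70 [338.8 272.8] front corner [339.2 276.1]
corner [340.2 288.4]
```

Emit:
move_arm([
  {"tx": 0, "ty": 0, "tz": 1, "rx": 0, "ry": 0, "rz": 0, "grip": 1.0},
  {"tx": 0, "ty": 0, "tz": 2, "rx": 0, "ry": 0, "rz": 0, "grip": 1.0},
  {"tx": 0, "ty": 0, "tz": 2, "rx": 0, "ry": 0, "rz": 0, "grip": 1.0},
], newtons=40)

```text
time_s: 6.85
tool_pos: [517.3, -282.7, 40.8]
eef_rot: [[0.246, -0.969, -0.0], [-0.969, -0.246, 0.0], [-0.0, 0.0, -1.0]]
contact_force: [-0.1, -0.4, -0.5]
grip_width: -0.001
```

Emit:
move_arm([
  {"tx": 0, "ty": 0, "tz": 1, "rx": 0, "ry": 0, "rz": 0, "grip": 1.0},
  {"tx": 0, "ty": 0, "tz": 2, "rx": 0, "ry": 0, "rz": 0, "grip": 1.0},
  {"tx": 0, "ty": 0, "tz": 2, "rx": 0, "ry": 0, "rz": 0, "grip": 1.0},
], newtons=40)

```text
time_s: 7.1
tool_pos: [517.3, -282.7, 38.8]
eef_rot: [[0.246, -0.969, -0.0], [-0.969, -0.246, 0.0], [-0.0, 0.0, -1.0]]
contact_force: [1.4, -1.2, -0.5]
grip_width: -0.002
```

Stereo check: with pads 22 mm wide (edge 11 mm off axis), the wrist tip edge at row 250.5 puts the tip about 34 mm behind the nominal TCP, and the side-view tip row agrees. That predicts panel contact near a nominal z≈26, so I'll continue carefully.

Emit:
move_arm([
  {"tx": 0, "ty": 0, "tz": 2, "rx": 0, "ry": 0, "rz": 0, "grip": 1.0},
  {"tx": 0, "ty": 0, "tz": 4, "rx": 0, "ry": 0, "rz": 0, "grip": 1.0},
  {"tx": 0, "ty": 0, "tz": 6, "rx": 0, "ry": 0, "rz": 0, "grip": 1.0},
  {"tx": 0, "ty": 0, "tz": 6, "rx": 0, "ry": 0, "rz": 0, "grip": 1.0},
], newtons=40)

```text
time_s: 7.43
tool_pos: [517.1, -282.6, 32.4]
eef_rot: [[0.246, -0.969, -0.001], [-0.969, -0.246, 0.0], [-0.0, 0.001, -1.0]]
contact_force: [0.2, -0.9, 0.6]
grip_width: 0.005
```

```bash
python3 - <<'E'
from h import *
plate('w9')
s=env.snapshot("side")
cv2.imwrite("pics/s9.png",cv2.resize(s[240:300,310:380],None,fx=9,fy=9,interpolation=cv2.INTER_CUBIC))
E
```

```text
7.4333 [ 517.1 -282.6   32.4] [[0.246, -0.969, -0.001], [-0.969, -0.246, 0.0], [-0.0, 0.001, -1.0]] [ 0.2 -0.9  0.6] 0.004502807088035383
tool xs,ys 432.3 -400.5
plate xs 426.7 462.5 ys -373.5 -319.8 opening(by left edge) 8.0
```

View pics/s9.png

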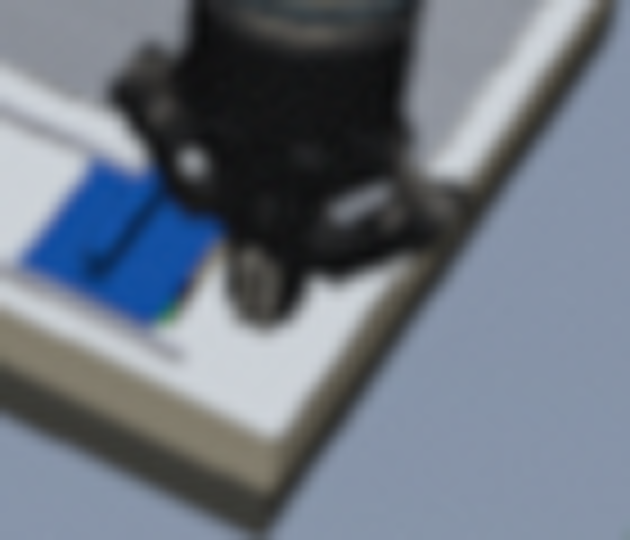

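View pics/w9.png

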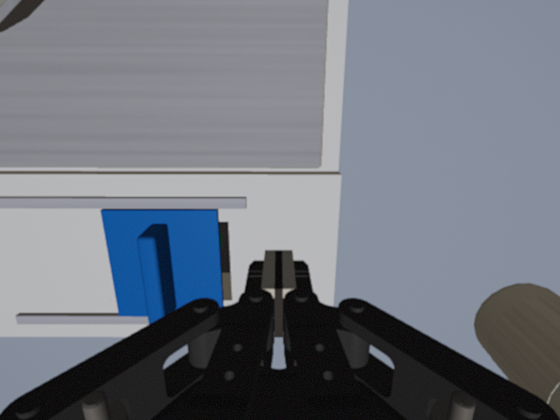

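Emit:
move_arm([
  {"tx": 0, "ty": 0, "tz": 1, "rx": 0, "ry": 0, "rz": 0, "grip": 1.0},
  {"tx": 0, "ty": 0, "tz": 2, "rx": 0, "ry": 0, "rz": 0, "grip": 1.0},
  {"tx": 0, "ty": 0, "tz": 4, "rx": 0, "ry": 0, "rz": 0, "grip": 1.0},
  {"tx": 0, "ty": 0, "tz": 4, "rx": 0, "ry": 0, "rz": 0, "grip": 1.0},
], newtons=40)

```text
time_s: 7.87
tool_pos: [517.6, -282.9, 30.7]
eef_rot: [[0.246, -0.969, 0.0], [-0.969, -0.246, -0.0], [0.0, -0.0, -1.0]]
contact_force: [-5.7, 2.9, 21.5]
grip_width: 0.001
```

Contact: 21 N at nominal z≈31, so the real tip lies about 29 mm behind the nominal TCP. I'll back off and look.

Emit:
move_arm([
  {"tx": 0, "ty": 0, "tz": -3, "rx": 0, "ry": 0, "rz": 0, "grip": 1.0},
  {"tx": 0, "ty": 0, "tz": -3, "rx": 0, "ry": 0, "rz": 0, "grip": 1.0},
], newtons=40)

```text
time_s: 8.03
tool_pos: [517.8, -283.0, 32.6]
eef_rot: [[0.246, -0.969, 0.001], [-0.969, -0.246, -0.001], [0.001, -0.001, -1.0]]
contact_force: [0.1, -0.3, 0.5]
grip_width: -0.004
```

```bash
python3 - <<'E'
from h import *
plate('w10')
s=env.snapshot("side")
cv2.imwrite("pics/s10.png",cv2.resize(s[240:300,310:380],None,fx=9,fy=9,interpolation=cv2.INTER_CUBIC))
E
```

```text
8.0333 [ 517.8 -283.    32.6] [[0.246, -0.969, 0.001], [-0.969, -0.246, -0.001], [0.001, -0.001, -1.0]] [ 0.1 -0.3  0.5] -0.003875393883310277
tool xs,ys 432.9 -401.0
plate xs 427.2 462.5 ys -373.5 -319.8 opening(by left edge) 8.0
```

View pics/s10.png

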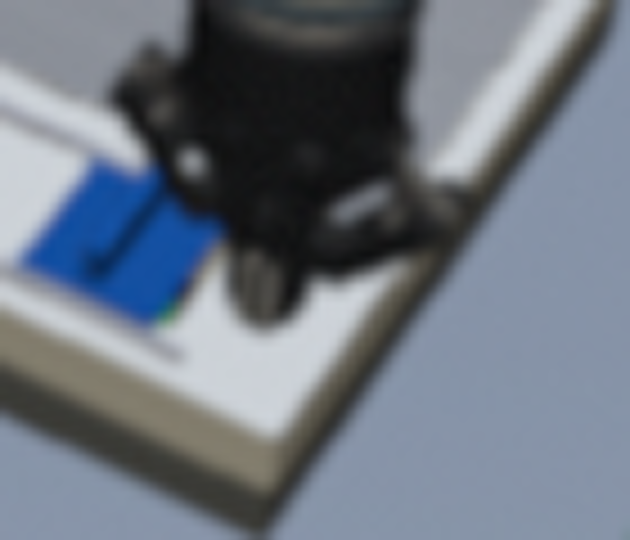

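View pics/w10.png

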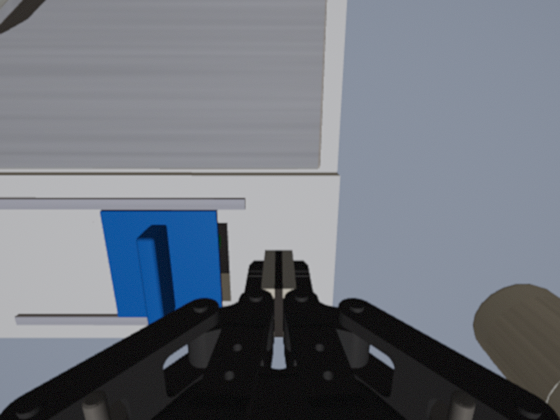

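The side view confirms the tip just over the panel: offset ≈29 mm, fingertip about 13 × 20 mm, widening to about ±14 mm 12 mm up. I'll raise it so the tip is at z≈69 and push along scale +y (tool -x).

Emit:
move_arm([
  {"tx": 0, "ty": 0, "tz": -7, "rx": 0, "ry": 0, "rz": 0, "grip": 1.0},
  {"tx": -10, "ty": 0, "tz": -7, "rx": 0, "ry": 0, "rz": 0, "grip": 1.0},
  {"tx": -20, "ty": 0, "tz": -7, "rx": 0, "ry": 0, "rz": 0, "grip": 1.0},
  {"tx": -30, "ty": 0, "tz": -7, "rx": 0, "ry": 0, "rz": 0, "grip": 1.0},
  {"tx": -36, "ty": 0, "tz": -7, "rx": 0, "ry": 0, "rz": 0, "grip": 1.0},
  {"tx": -42, "ty": 0, "tz": -7, "rx": 0, "ry": 0, "rz": 0, "grip": 1.0},
  {"tx": -48, "ty": 0, "tz": -7, "rx": 0, "ry": 0, "rz": 0, "grip": 1.0},
  {"tx": -54, "ty": 0, "tz": -7, "rx": 0, "ry": 0, "rz": 0, "grip": 1.0},
  {"tx": -60, "ty": 0, "tz": -7, "rx": 0, "ry": 0, "rz": 0, "grip": 1.0},
  {"tx": -66, "ty": 0, "tz": -7, "rx": 0, "ry": 0, "rz": 0, "grip": 1.0},
  {"tx": -70, "ty": 0, "tz": -7, "rx": 0, "ry": 0, "rz": 0, "grip": 1.0},
  {"tx": -70, "ty": 0, "tz": -7, "rx": 0, "ry": 0, "rz": 0, "grip": 1.0},
], newtons=40)

```text
time_s: 9.13
tool_pos: [499.9, -214.0, 39.0]
eef_rot: [[0.246, -0.969, -0.0], [-0.969, -0.246, 0.0], [-0.0, 0.0, -1.0]]
contact_force: [0.2, -0.7, -0.1]
grip_width: 0.004
```

```bash
python3 -c "
from h import *
plate('w11')"
```

```text
9.1333 [ 499.9 -214.    39. ] [[0.246, -0.969, -0.0], [-0.969, -0.246, 0.0], [-0.0, 0.0, -1.0]] [ 0.2 -0.7 -0.1] 0.00395869150657975
tool xs,ys 432.4 -329.8
plate xs 423.0 462.5 ys -339.7 -286.4 opening(by left edge) 41.4
```

View pics/w11.png

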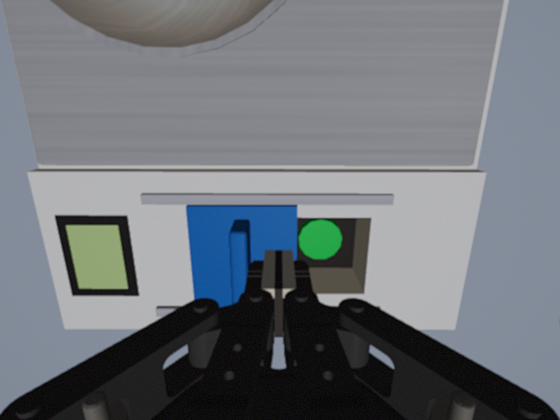

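The shutter moved: opening 41 mm, and the green key is visible at (320,239). Pushing the last part, and I'll measure the key from this picture.

Emit:
move_arm([
  {"tx": -5, "ty": 0, "tz": 0, "rx": 0, "ry": 0, "rz": 0, "grip": 1.0},
  {"tx": -10, "ty": 0, "tz": 0, "rx": 0, "ry": 0, "rz": 0, "grip": 1.0},
  {"tx": -14, "ty": 0, "tz": 0, "rx": 0, "ry": 0, "rz": 0, "grip": 1.0},
  {"tx": -18, "ty": 0, "tz": 0, "rx": 0, "ry": 0, "rz": 0, "grip": 1.0},
  {"tx": -18, "ty": 0, "tz": 0, "rx": 0, "ry": 0, "rz": 0, "grip": 1.0},
  {"tx": -18, "ty": 0, "tz": 0, "rx": 0, "ry": 0, "rz": 0, "grip": 1.0},
], newtons=40)

```text
time_s: 9.68
tool_pos: [495.4, -197.0, 38.9]
eef_rot: [[0.247, -0.969, -0.001], [-0.969, -0.247, 0.0], [-0.001, 0.001, -1.0]]
contact_force: [-0.2, -0.6, 0.3]
grip_width: -0.002
```

```bash
cat >> h.py <<'E'
def key(name):
    im=cv2.imread(f"pics/{name}.png"); d=np.load(f"pics/{name}.npz"); pose=(d["p"],d["R"]); cp=env.camera_params("wrist")
    hsv=cv2.cvtColor(im,cv2.COLOR_BGR2HSV); m=cv2.inRange(hsv,(50,180,80),(75,255,255)); m[:,430:]=0
    for c in cv2.findContours(m,0,1)[0]:
        if cv2.contourArea(c)>100:
            e=cv2.minEnclosingCircle(c); w=onz(cp,e[0],38,pose)[:2]; w2=onz(cp,(e[0][0]+e[1],e[0][1]),38,pose)[:2]
            print("key",e,"xs,ys",(w@XS).round(1),(w@YS).round(1),"radius",np.linalg.norm(w2-w).round(1))
E
python3 -c "
from h import *
plate('w12');key('w11');key('w12')"
```

```text
9.6833 [ 495.4 -197.    38.9] [[0.247, -0.969, -0.001], [-0.969, -0.247, 0.0], [-0.001, 0.001, -1.0]] [-0.2 -0.6  0.3] -0.0024491256724783143
tool xs,ys 432.2 -312.2
plate xs 422.8 462.8 ys -321.2 -268.8 opening(by left edge) 59.0
key ((319.5, 238.55262756347656), 21.810949325561523) xs,ys 434.4 -354.4 radius 12.7
key ((349.3060302734375, 237.5730438232422), 21.9864559173584) xs,ys 434.8 -354.0 radius 12.8
```

View pics/w12.png

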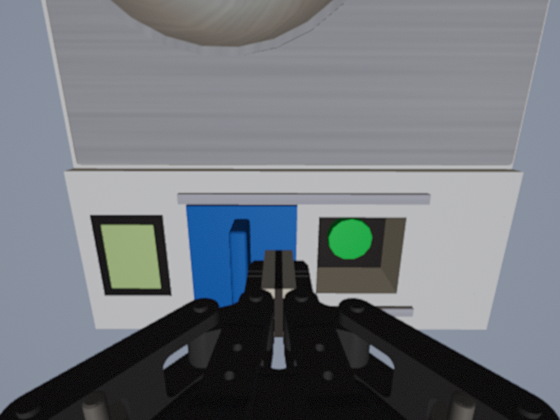

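The shutter is 59 mm open and the key is at scale (434.5, -354.3), radius 12.8 mm (13 expected). I'll lift, move over the well, and go down to just above the key.

Emit:
move_arm([
  {"tx": 3, "ty": 0, "tz": 0, "rx": 0, "ry": 0, "rz": 0, "grip": 1.0},
  {"tx": 6, "ty": 0, "tz": -20, "rx": 0, "ry": 0, "rz": 0, "grip": 1.0},
  {"tx": 24, "ty": -1, "tz": -20, "rx": 0, "ry": 0, "rz": 0, "grip": 1.0},
  {"tx": 42, "ty": -2, "tz": -20, "rx": 0, "ry": 0, "rz": 0, "grip": 1.0},
  {"tx": 42, "ty": -2, "tz": -20, "rx": 0, "ry": 0, "rz": 0, "grip": 1.0},
  {"tx": 42, "ty": -2, "tz": -5, "rx": 0, "ry": 0, "rz": 0, "grip": 1.0},
  {"tx": 42, "ty": -2, "tz": 3, "rx": 0, "ry": 0, "rz": 0, "grip": 1.0},
  {"tx": 42, "ty": -2, "tz": 3, "rx": 0, "ry": 0, "rz": 0, "grip": 1.0},
], newtons=40)

```text
time_s: 10.4
tool_pos: [506.2, -236.7, 34.1]
eef_rot: [[0.246, -0.969, -0.004], [-0.969, -0.246, 0.002], [-0.003, 0.003, -1.0]]
contact_force: [0.1, 0.0, 0.5]
grip_width: 0.0
```

```bash
python3 -c "
from h import *
plate('w13')
s=env.snapshot('side')
cv2.imwrite('pics/s13.png',cv2.resize(s[225:300,285:380],None,fx=8,fy=8,interpolation=cv2.INTER_CUBIC))"
```

```text
10.4 [ 506.2 -236.7   34.1] [[0.246, -0.969, -0.004], [-0.969, -0.246, 0.002], [-0.003, 0.003, -1.0]] [0.1 0.  0.5] 6.744628870950035e-05
tool xs,ys 433.0 -353.3
plate xs 426.3 462.7 ys -322.2 -269.2 opening(by left edge) 58.6
```

View pics/w13.png

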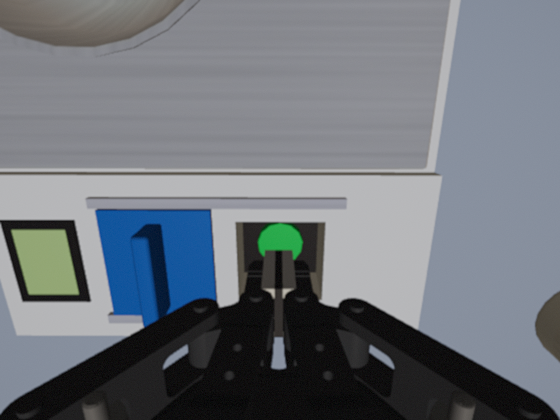

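View pics/s13.png

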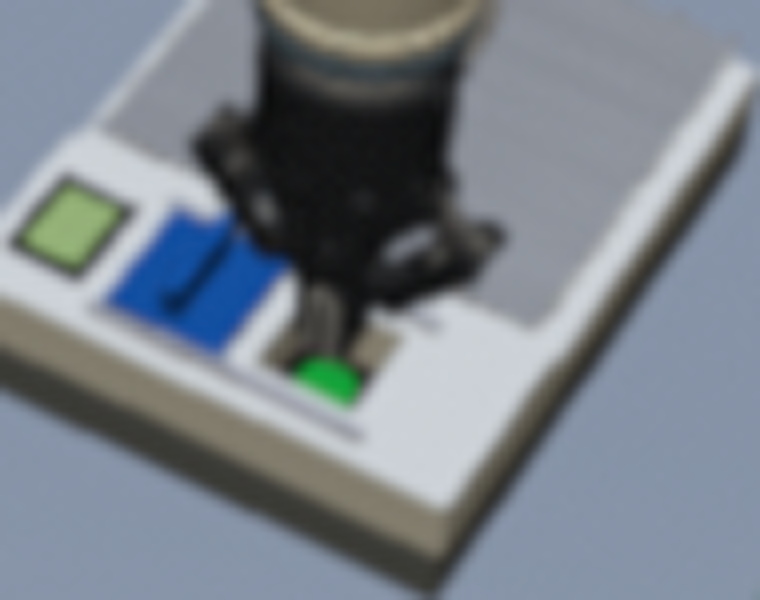

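The fingertip is centred over the well at (278,250), with the key right under it. I'll descend to just above the key.

Emit:
move_arm([
  {"tx": 0, "ty": -1, "tz": 7, "rx": 0, "ry": 0, "rz": 0, "grip": 1.0},
  {"tx": 0, "ty": -1, "tz": 13, "rx": 0, "ry": 0, "rz": 0, "grip": 1.0},
  {"tx": 0, "ty": -1, "tz": 18, "rx": 0, "ry": 0, "rz": 0, "grip": 1.0},
  {"tx": 0, "ty": -1, "tz": 23, "rx": 0, "ry": 0, "rz": 0, "grip": 1.0},
  {"tx": 0, "ty": -1, "tz": 23, "rx": 0, "ry": 0, "rz": 0, "grip": 1.0},
  {"tx": 0, "ty": -1, "tz": 23, "rx": 0, "ry": 0, "rz": 0, "grip": 1.0},
], newtons=40)

```text
time_s: 11.0
tool_pos: [508.7, -237.3, 12.6]
eef_rot: [[0.246, -0.969, -0.001], [-0.969, -0.246, 0.0], [-0.001, 0.001, -1.0]]
contact_force: [-0.8, -0.5, 0.1]
grip_width: -0.001
```

```bash
python3 -c "
from h import *
plate('w14')
s=env.snapshot('side')
cv2.imwrite('pics/s14.png',cv2.resize(s[225:300,285:380],None,fx=8,fy=8,interpolation=cv2.INTER_CUBIC))"
```

```text
11.0 [ 508.7 -237.3   12.6] [[0.246, -0.969, -0.001], [-0.969, -0.246, 0.0], [-0.001, 0.001, -1.0]] [-0.8 -0.5  0.1] -0.0007199073877062412
tool xs,ys 435.2 -354.5
plate xs 441.3 462.8 ys -322.4 -269.3 opening(by left edge) 58.5
```

View pics/w14.png

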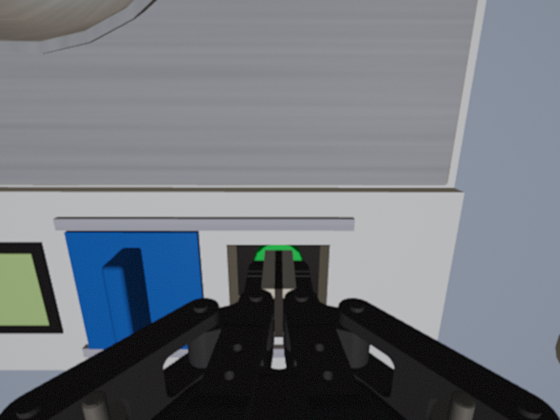

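View pics/s14.png

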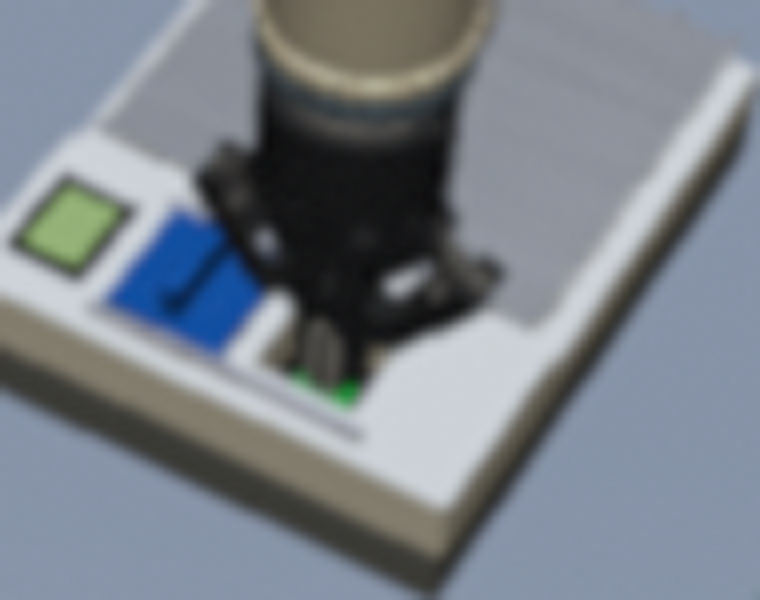

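Emit:
move_arm([
  {"tx": 0, "ty": 0, "tz": 3, "rx": 0, "ry": 0, "rz": 0, "grip": 1.0},
  {"tx": 0, "ty": 0, "tz": 5, "rx": 0, "ry": 0, "rz": 0, "grip": 1.0},
  {"tx": 0, "ty": 0, "tz": 7, "rx": 0, "ry": 0, "rz": 0, "grip": 1.0},
  {"tx": 0, "ty": 0, "tz": 9, "rx": 0, "ry": 0, "rz": 0, "grip": 1.0},
  {"tx": 0, "ty": 0, "tz": 9, "rx": 0, "ry": 0, "rz": 0, "grip": 1.0},
  {"tx": 0, "ty": 0, "tz": 9, "rx": 0, "ry": 0, "rz": 0, "grip": 1.0},
], newtons=40)

```text
time_s: 11.6
tool_pos: [509.2, -237.6, 4.1]
eef_rot: [[0.246, -0.969, 0.0], [-0.969, -0.246, -0.0], [0.0, -0.0, -1.0]]
contact_force: [-0.4, 0.2, 3.6]
grip_width: 0.002
```

3.6 N, so the key is almost down. A little more.

Emit:
move_arm([
  {"tx": 0, "ty": 0, "tz": 1, "rx": 0, "ry": 0, "rz": 0, "grip": 1.0},
  {"tx": 0, "ty": 0, "tz": 2, "rx": 0, "ry": 0, "rz": 0, "grip": 1.0},
  {"tx": 0, "ty": 0, "tz": 2, "rx": 0, "ry": 0, "rz": 0, "grip": 1.0},
  {"tx": 0, "ty": 0, "tz": 2, "rx": 0, "ry": 0, "rz": 0, "grip": 1.0},
], newtons=40)

```text
time_s: 11.93
tool_pos: [509.3, -237.6, 3.4]
eef_rot: [[0.246, -0.969, 0.001], [-0.969, -0.246, -0.0], [0.001, -0.001, -1.0]]
contact_force: [-3.8, 0.9, 19.0]
grip_width: -0.003
```

19 N at z=3.4 means the key is bottomed out, matching the expected 33 mm. I'll lift out, pass over the ridge, and check that the key sprang back.

Emit:
move_arm([
  {"tx": 0, "ty": 0, "tz": -10, "rx": 0, "ry": 0, "rz": 0, "grip": 1.0},
  {"tx": 0, "ty": 0, "tz": -25, "rx": 0, "ry": 0, "rz": 0, "grip": 1.0},
  {"tx": 0, "ty": 0, "tz": -45, "rx": 0, "ry": 0, "rz": 0, "grip": 1.0},
  {"tx": 0, "ty": 0, "tz": -70, "rx": 0, "ry": 0, "rz": 0, "grip": 1.0},
  {"tx": 0, "ty": 0, "tz": -70, "rx": 0, "ry": 0, "rz": 0, "grip": 1.0},
  {"tx": -25, "ty": 0, "tz": -70, "rx": 0, "ry": 0, "rz": 0, "grip": 1.0},
  {"tx": -50, "ty": 0, "tz": -70, "rx": 0, "ry": 0, "rz": 0, "grip": 1.0},
  {"tx": -75, "ty": 0, "tz": -70, "rx": 0, "ry": 0, "rz": 0, "grip": 1.0},
  {"tx": -85, "ty": 0, "tz": -70, "rx": 0, "ry": 0, "rz": 0, "grip": 1.0},
  {"tx": -85, "ty": 0, "tz": -70, "rx": 0, "ry": 0, "rz": 0, "grip": 1.0},
  {"tx": -85, "ty": 0, "tz": -70, "rx": 0, "ry": 0, "rz": 0, "grip": 1.0},
], newtons=40)

```text
time_s: 12.85
tool_pos: [488.3, -155.1, 71.9]
eef_rot: [[0.248, -0.969, 0.0], [-0.969, -0.248, -0.0], [0.0, -0.0, -1.0]]
contact_force: [0.4, 0.5, -0.1]
grip_width: 0.003
```

```bash
python3 -c "
from h import *
plate('w15');key('w15')"
```

```text
12.85 [ 488.3 -155.1   71.9] [[0.248, -0.969, 0.0], [-0.969, -0.248, -0.0], [0.0, -0.0, -1.0]] [ 0.4  0.5 -0.1] 0.002585695063137264
tool xs,ys 435.6 -269.7
plate xs 406.8 462.5 ys -320.8 -269.0 opening(by left edge) 58.8
key ((400.0, 223.0), 19.235483169555664) xs,ys 434.9 -353.4 radius 13.1
```

View pics/w15.png

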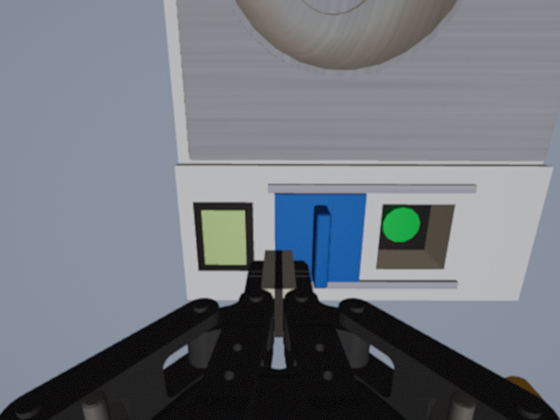

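The key is back up (apparent radius 13.1 mm at z=38), and the fingertip is at the +y side of the ridge. I'll descend and push the shutter closed.

Emit:
move_arm([
  {"tx": 0, "ty": 1, "tz": 15, "rx": 0, "ry": 0, "rz": 0, "grip": 1.0},
  {"tx": 0, "ty": 2, "tz": 33, "rx": 0, "ry": 0, "rz": 0, "grip": 1.0},
  {"tx": 0, "ty": 2, "tz": 33, "rx": 0, "ry": 0, "rz": 0, "grip": 1.0},
  {"tx": 0, "ty": 2, "tz": 33, "rx": 0, "ry": 0, "rz": 0, "grip": 1.0},
  {"tx": 6, "ty": 2, "tz": 33, "rx": 0, "ry": 0, "rz": 0, "grip": 1.0},
  {"tx": 12, "ty": 2, "tz": 33, "rx": 0, "ry": 0, "rz": 0, "grip": 1.0},
  {"tx": 18, "ty": 2, "tz": 33, "rx": 0, "ry": 0, "rz": 0, "grip": 1.0},
  {"tx": 24, "ty": 2, "tz": 33, "rx": 0, "ry": 0, "rz": 0, "grip": 1.0},
  {"tx": 30, "ty": 2, "tz": 33, "rx": 0, "ry": 0, "rz": 0, "grip": 1.0},
  {"tx": 36, "ty": 2, "tz": 33, "rx": 0, "ry": 0, "rz": 0, "grip": 1.0},
  {"tx": 42, "ty": 2, "tz": 33, "rx": 0, "ry": 0, "rz": 0, "grip": 1.0},
  {"tx": 48, "ty": 2, "tz": 33, "rx": 0, "ry": 0, "rz": 0, "grip": 1.0},
  {"tx": 54, "ty": 2, "tz": 33, "rx": 0, "ry": 0, "rz": 0, "grip": 1.0},
  {"tx": 59, "ty": 2, "tz": 33, "rx": 0, "ry": 0, "rz": 0, "grip": 1.0},
  {"tx": 63, "ty": 2, "tz": 33, "rx": 0, "ry": 0, "rz": 0, "grip": 1.0},
  {"tx": 66, "ty": 2, "tz": 33, "rx": 0, "ry": 0, "rz": 0, "grip": 1.0},
  {"tx": 66, "ty": 2, "tz": 33, "rx": 0, "ry": 0, "rz": 0, "grip": 1.0},
], newtons=40)

```text
time_s: 14.32
tool_pos: [502.5, -220.2, 39.0]
eef_rot: [[0.246, -0.969, 0.0], [-0.969, -0.246, -0.0], [0.0, -0.0, -1.0]]
contact_force: [-0.3, 0.2, 0.9]
grip_width: -0.0
```

```bash
python3 -c "
from h import *
plate('w16')"
```

```text
14.3167 [ 502.5 -220.2   39. ] [[0.246, -0.969, 0.0], [-0.969, -0.246, -0.0], [0.0, -0.0, -1.0]] [-0.3  0.2  0.9] -0.0003330571034555142
tool xs,ys 433.5 -336.4
plate xs 424.1 462.6 ys -380.9 -328.3 opening(by left edge) -0.5
```

View pics/w16.png

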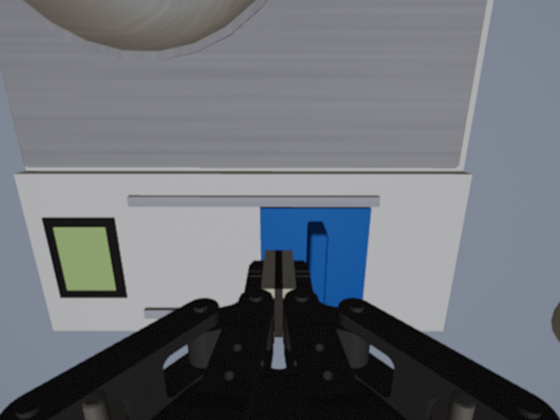

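The opening reads about 0. I'll nudge 3 mm more to feel the stop.

Emit:
move_arm([
  {"tx": 1, "ty": 0, "tz": 0, "rx": 0, "ry": 0, "rz": 0, "grip": 1.0},
  {"tx": 2, "ty": 0, "tz": 0, "rx": 0, "ry": 0, "rz": 0, "grip": 1.0},
  {"tx": 3, "ty": 0, "tz": 0, "rx": 0, "ry": 0, "rz": 0, "grip": 1.0},
  {"tx": 3, "ty": 0, "tz": 0, "rx": 0, "ry": 0, "rz": 0, "grip": 1.0},
], newtons=40)

```text
time_s: 14.7
tool_pos: [502.4, -220.8, 38.8]
eef_rot: [[0.246, -0.969, -0.002], [-0.969, -0.246, 0.003], [-0.003, 0.001, -1.0]]
contact_force: [-1.3, 8.3, 3.6]
grip_width: 0.004
```

The 8 N reaction with almost no motion means the shutter is against its closed stop. I'll back off along +y, lift clear, and verify.

Emit:
move_arm([
  {"tx": -6, "ty": 0, "tz": 0, "rx": 0, "ry": 0, "rz": 0, "grip": 1.0},
  {"tx": -12, "ty": 0, "tz": 0, "rx": 0, "ry": 0, "rz": 0, "grip": 1.0},
  {"tx": -12, "ty": 0, "tz": -35, "rx": 0, "ry": 0, "rz": 0, "grip": 1.0},
  {"tx": -12, "ty": 0, "tz": -70, "rx": 0, "ry": 0, "rz": 0, "grip": 1.0},
  {"tx": -12, "ty": 0, "tz": -105, "rx": 0, "ry": 0, "rz": 0, "grip": 1.0},
  {"tx": -12, "ty": -20, "tz": -140, "rx": 0, "ry": 0, "rz": 0, "grip": 1.0},
  {"tx": -12, "ty": -40, "tz": -175, "rx": 0, "ry": 0, "rz": 0, "grip": 1.0},
  {"tx": -12, "ty": -57, "tz": -210, "rx": 0, "ry": 0, "rz": 0, "grip": 1.0},
  {"tx": -12, "ty": -57, "tz": -210, "rx": 0, "ry": 0, "rz": 0, "grip": 1.0},
  {"tx": -12, "ty": -57, "tz": -210, "rx": 0, "ry": 0, "rz": 0, "grip": 1.0},
], newtons=40)

```text
time_s: 15.53
tool_pos: [557.1, -196.7, 251.1]
eef_rot: [[0.247, -0.969, 0.004], [-0.969, -0.247, -0.002], [0.003, -0.004, -1.0]]
contact_force: [0.6, 0.6, -0.4]
grip_width: -0.0
```

```bash
python3 - <<'E'
from h import *
plate('w17')
t=env.snapshot("top"); cv2.imwrite("pics/t17.png",t)
a=cv2.imread("pics/top0.png")
E
```

```text
15.5333 [ 557.1 -196.7  251.1] [[0.247, -0.969, 0.004], [-0.969, -0.247, -0.002], [0.003, -0.004, -1.0]] [ 0.6  0.6 -0.4] -0.0004347113674756218
tool xs,ys 492.1 -327.0
plate xs 404.0 461.4 ys -380.4 -329.1 opening(by left edge) -1.3
```

View pics/w17.png

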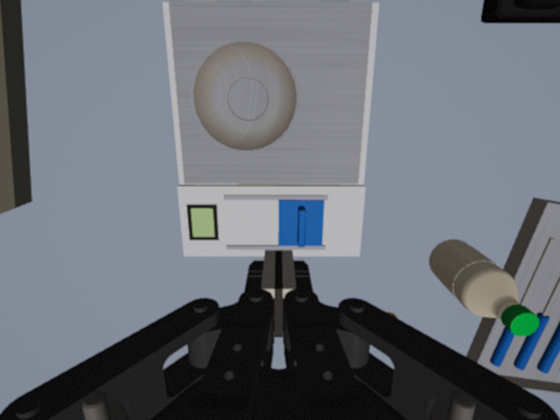

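View pics/t17.png

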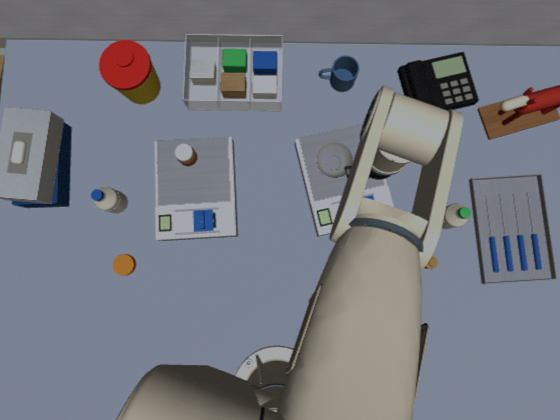

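The shutter covers the well completely. The bowl (335,160), jar, both bottles, tape and scale B's shutter (204,220) all appear where they started. Handing in.

```bash
python3 -c "
from bench import env
print(env.close_job())"
```

```text
the job is handed in; nothing more can be done
None
```

I carried out the whole tare sequence on scale A and handed the job in at about 15.6 s of the 51 s allowed. `close_job` gives no verdict, so success is judged only from my own checks.

- **Shutter open:** I pushed it from about 8.5 mm to about 59 mm of its 60 mm.
- **Key press:** I pressed until the tip bottomed out at about 19 N, at a height matching 33 mm above the table. I then withdrew, and the next picture showed the key's apparent size matching its rest height.
- **Shutter closed:** I pushed it until the stop pushed back with about 8 N. The last wrist picture shows the well fully covered, with an opening of -1.3 mm, so zero within the roughly 2 mm calibration.
- **Everything else:** In the last pictures the bowl, jar, both bottles, tape and scale B's shutter look unmoved by eye. The arm hides most of the brass weight, so I only saw its edge. The gripper is clear above the scale and touches nothing.

Checks that disagreed and other problems:
- **Tip position:** The actual fingertip sits about 29 mm behind the stated TCP. My first push therefore passed over the ridge without touching it. I found the real offset by gently touching the flat panel, which peaked at about 21 N, and used that from then on.
- **Refused moves:** The first call and one later call were rejected as invalid input. The arm did not move in either case.

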